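# Dry-fit a post foot on its base plate

## Task

Dry-fit the post foot on the steel base plate, taking the plate's yellow edge as its front: stand the near pipe off-cut (not the one far off beside the orange welding machine) upright on the middle chalk cross, lay the hex nut flat on the cross to the left of the pipe (as seen standing at the yellow edge and looking across the plate), and lay the red drilled lug flat, centred on the cross behind the pipe and with its long side parallel to the yellow edge (the front and right crosses are not used). Only when these three are in place, lay the blue cap plate centred on top of the pipe, its sides square with those of the base plate. Leave the tape roll, the caliper and the pliers where they lie.

Things in the scene. Friction and masses are not known exactly. Their poses are not given: they have to be found in the camera images.
- base_plate: fixed square steel base plate, 200x200x10 mm, turned any way; origin at centre of underside, top 10 mm above. Yellow stripe along its front edge (-x side); +x runs from there across the plate (behind), +y to the left seen from the yellow edge. White 26 mm chalk crosses on top at (x, y) mm: middle (0,0), behind (70,0), front (-70,0), left (0,70), right (0,-70)
- pipe_center (a point): centre (half-way up) of the rust-brown steel pipe off-cut that stands on end on the table among the loose parts: outer diameter 43 mm, 70 mm tall, z up along the pipe; loose
- nut_center (a point): centre (half-way up) of the bright grey steel hex nut, lying flat, 12 mm high, z up; 24 mm across flats, 27 mm across corners; two of its flats face its +x and -x, the others lie 60 degrees on; loose
- lug_center (a point): centre (half-way up) of the red painted drilled lug, a flat bar 80 x 30 x 10 mm lying flat with two 11 mm holes, 26 mm either side of the centre; x along its 80 mm length, y across its 30 mm width, z up; loose
- cap_center (a point): centre (half-way up) of the blue painted square cap plate, 50 x 50 x 10 mm, lying flat, with a 10 mm hole in the middle; x and y along its sides, z up; loose
- tape: bystander: roll of masking tape lying flat, 90 mm diameter, 24 mm high; origin at the centre of its underside; not to be moved
- caliper: bystander: steel vernier caliper lying flat, 74 x 210 x 12 mm; origin at the centre of its underside; not to be moved
- pliers: bystander: pliers with red grips, 178 x 54 x 12 mm; origin at the centre of the underside; not to be moved
There are look-alikes about, which are no part of the job. Of the things shaped like the part that bears lug_center, the red one is meant. There is more than one size of the part that bears cap_center; the job needs the larger.

How it is judged (in metres and radians):
On the way, in this order (a step that is already met when the one before it is completed fails the run):
1. the pipe stands on the middle cross, the nut lies on the left cross and the lug on the cross behind, parallel to the yellow edge, before the cap is on (x of pipe_center in the frame of base_plate between -0.012 and 0.012 m and y of pipe_center in the frame of base_plate between -0.012 and 0.012 m and z of pipe_center in the frame of base_plate between 0.04 and 0.05 m and angle between each of pipe_center, nut_center, lug_center's own z axis and vertical below 0.1 rad and x of nut_center in the frame of base_plate between -0.012 and 0.012 m and y of nut_center in the frame of base_plate between 0.058 and 0.082 m and z of nut_center in the frame of base_plate between 0.011 and 0.021 m and x of lug_center in the frame of base_plate between 0.058 and 0.082 m and y of lug_center in the frame of base_plate between -0.012 and 0.012 m and z of lug_center in the frame of base_plate between 0.01 and 0.02 m and angle between the x axis of lug_center and the y axis of base_plate, either way round below 0.2 rad), for 0.2 s.
2. the cap plate lies centred and square on top of the pipe (horizontal distance between cap_center and pipe_center below 0.01 m and z of cap_center in the frame of base_plate between 0.08 and 0.09 m and angle between cap_center's own z axis and vertical below 0.1 rad and (angle between the x axis of cap_center and the x axis of base_plate, either way round below 0.2 rad or angle between the x axis of cap_center and the y axis of base_plate, either way round below 0.2 rad)), for 0.2 s.
At the end, for the whole second after the job is handed in: On the base plate: pipe upright on the middle cross, nut flat on the left one, lug flat on the one behind, each within 12 mm along either plate axis; lug parallel to the yellow edge within 0.2 rad; cap plate flat on the pipe, within 10 mm of its axis, square to the plate within 0.2 rad; all at rest (all of step 1 and all of step 2 and linear speed of each of pipe, nut, lug, cap below 0.02 m/s); the robot touches nothing.
It fails at once if the tape roll is moved more than 30 mm (distance of tape from where it was at the start of the episode above 0.03 m).
It fails at once if the caliper is moved more than 30 mm (distance of caliper from where it was at the start of the episode above 0.03 m).
It fails at once if the pair of pliers is moved more than 30 mm (distance of pliers from where it was at the start of the episode above 0.03 m).
It also fails if it takes over 102 s, if anything falls off the work surface, if the arm or the gripper's body presses on something with over 40 N, if the wrist force passes 120 N, or if a joint passes its speed limit or range.

## Robot

A 6-joint arm with a two-finger parallel gripper is mounted at the origin on a cart in front of the work surface, level with it; the furniture and walls round the work are solid. World frame = base frame: x ahead of the robot, y to its left, z up, the work surface at z = 0. Lengths are in mm, angles in rad, forces in N, time in s.
With the tool pointing down it reaches from about 300 to 850 mm from the base axis. Payload 5.4 kg.
Tool frame: the origin (TCP) lies at the very end of the fingers, on their centre line; the grasp point (between the pads) lies 19 mm behind it; z points along the fingers, y is the line along which they close (so a half turn about z gives the same grasp; the last joint's range is limited). The gripper opens to 85 mm and grips with 20 to 120 N. Pads are 22 mm wide; open, the fingers measure 114 mm over their backs; the gripper's body (76 mm by 85 mm) begins 54 mm behind the grasp point. The pads swing forward as they close: fully open they stand 13 mm farther back than shut.
Start: joints at [-1.471, 0.158, 1.597, -0, 1.386, -0.21], TCP at [175.275, -547.617, 231.299] pointing down, gripper open.
Joint ranges: [-2.91, 2.91], [-0.94, 2.29], [0.18, 2.7], [-1.29, 4.43], [0.17, 2.64], [-3, 3]. Speed limits (rad/s): [2.57, 2.57, 3.14, 3.14, 3.14, 3.14].

## Interface

Orientations are given as a unit quaternion [x, y, z, w].
In Python, from station import ctrl, cams, nets gives the robot as it stands.
- The arm moves only by the tool play_rows, never from a script. Its argument "targets" is a list of rows, each a list of 2 entries, a list of its own where there are three numbers: the shift along the tool's x, y, z as a fraction of full scale, then the turn about the tool's z as a fraction of full scale. A call has 1 to 12 rows; each row is the pose to reach, as a shift and turn from the pose commanded when the call began, along the tool's axes at that moment; what a row does not reach only later rows make up. Full scale, the value 1, is 0.2 m for a shift and pi/4 rad for a turn. A row lasts 1/12 s, in which the tool goes at most 41.7 mm and 7.16 degrees, less where a joint would pass 70% of its speed; a pose out of reach is approached as far as the arm can. A call with a number of a shift or a turn outside -1 to 1 is refused whole. A call with a gripper value outside its range is refused whole. "claw" is the gripper's target within -1 to 1 (shut at 1, half-way at 0, fully open at -1), set as the call begins (left out, the last holds). The fingers move at their own pace and stop on an object; "squeeze" is the grip in N (left out, the last holds). Time passes only in rows, so rows that repeat a pose let the fingers close. It gives the time, the measured TCP pose, the force, the opening and the grip force at its end, in the units of the state.
- ctrl.get_obs(): the state, without advancing time (a new reading comes with each control period).
- cams.grab_frame(name): name is "scene" or "top" or "wrist"; returns the picture (400x640x3 uint8, blue, green, red); there is no depth.
- cams.calibration(name): a dict with "vfov" (degrees; the focal length in pixels is half the picture's height over the tangent of half this angle, whatever the lens; pixels are square), "cx", "cy" (the principal point, pixels), "k1" (the pictures are not rectified: a ray, as slopes to the right and down, at radius r is drawn at 1 + k1 r^2 times it, then the intrinsics apply), "pose" (4x4, takes a point from camera to world coordinates). Camera axes: x right, y down, z forward; pixel columns grow to the right and rows downward; lengths in mm; the calibration is good to about 2 mm. A picture is of the moment at which its call begins: read the wrist's pose just before it. calibration takes no time and is no camera call; for the wrist camera it gives the pose at the moment of the call.
- ctrl.finish_job(): hands the job in; it is judged then, once.
Trained networks look in the newest picture that a camera, given by its name, has taken for a name from the list of things; names that differ only in an ending like _2 or _b are one class to them, and where a whole thing is asked for, a point or a joint stands for the part that bears it (a point fixed in the world has none). Each returns a list of dicts, best first, with "confidence" (0 to 1); they miss things now and then, are a little off and sometimes report something else, mostly with a low value. They report only what shows in the picture. A call takes as long as a camera call. They do not tell look-alikes from the thing itself.
- nets.silhouettes(camera, name): "region" (400x640 bool, what is visible of it) and "bbox" ([left, top, width, height] in pixels, round what is visible of it).
The state is a dict: "clock": time; "joints": joint angles; "qd": joint speeds; "effort": joint torques, N m; "tcp_pos": TCP position; "tcp_rot": TCP orientation; "force": force on the tool from outside, world axes, zero at the start; "moment": the same for the moment, N m; "opening": opening from 0.0 (shut) to 1.0 (fully open); "grasp_force": force on a finger pad.
Only numpy, scipy, OpenCV 4.12 (cv2) and the standard library are available. Lean on these libraries where they do the work, as an engineer would, in place of code of your own. Each camera call takes 0.05 s, during which the arm holds its last target. There are 200 camera calls.

## Working session

There is one attempt and no reset: what is moved stays moved. The work goes in short steps, Python scripts to look and compute and a tool call to move; the robot and the scene stay as the last step left them, time stands still between calls to the robot, and variables do not carry over. Pictures are saved under pics/ and viewed, at most 14 in all, crops included, and the job is handed in when it is done.

Besides the shell and the picture viewer there is one more tool, called after "Emit:" as a command line: name --argument value ..., lists and objects as JSON in quotes. play_rows: Moves the arm, as the interface text tells. Its arguments: {"type":"object","properties":{"targets":{"type":"array","items":{"type":"array"}},"claw":{"type":"number"},"squeeze":{"type":"number"}},"required":["targets"]}

```bash
mkdir -p pics; ls; python3 - <<'E'
from station import ctrl,cams,nets
import cv2
for n in ("scene","top"):
    cv2.imwrite(f"pics/{n}0.png",cams.grab_frame(n))
    print(n,cams.calibration(n))
print(ctrl.get_obs())
E
```

```text
pics
scene {'vfov': 49.50779220657649, 'cx': 319.16258788803265, 'cy': 199.83876869156123, 'k1': -0.05407396189970937, 'pose': array([[ 1.60494751e-01,  8.86413291e-01, -4.34180736e-01,
         1.18661172e+03],
       [ 9.87015080e-01, -1.47040998e-01,  6.46542841e-02,
        -2.43344731e+02],
       [-6.53195198e-03, -4.38919608e-01, -8.98502594e-01,
         1.26374175e+03],
       [ 0.00000000e+00,  0.00000000e+00,  0.00000000e+00,
         1.00000000e+00]])}
top {'vfov': 44.44063522264444, 'cx': 316.1662667750825, 'cy': 198.48265333638597, 'k1': 0.03812391857100303, 'pose': array([[ 1.40674278e-02, -9.94147859e-01,  1.07108088e-01,
         4.51047425e+02],
       [-9.97591504e-01, -2.12305383e-02, -6.60337406e-02,
        -9.51684382e+01],
       [ 6.79212642e-02, -1.05921193e-01, -9.92052117e-01,
         1.27203809e+03],
       [ 0.00000000e+00,  0.00000000e+00,  0.00000000e+00,
         1.00000000e+00]])}
{'clock': 0.1, 'joints': array([-1.47109449e+00,  1.58992816e-01,  1.59809258e+00,  3.69622929e-07,
        1.38620974e+00, -2.10099008e-01]), 'qd': array([-0.00098498, -0.00132915, -0.00570337,  0.0006736 , -0.00189863,
       -0.00159822]), 'effort': array([-1.26288793e-03, -3.96992791e+01, -3.32337892e+01, -3.07372738e-04,
        4.22506899e-03, -1.98083222e-05]), 'tcp_pos': array([ 175.22551224, -547.08656299,  230.41842082]), 'tcp_rot': array([ 9.88026546e-01,  1.54281625e-01,  4.71448733e-05, -8.49935662e-04]), 'force': array([-0.05363638, -0.59937637, -0.334438  ]), 'moment': array([ 0.00771363,  0.017365  , -0.01024595]), 'grasp_force': 0.0, 'opening': 1.0020571376135141}
```

View pics/top0.png

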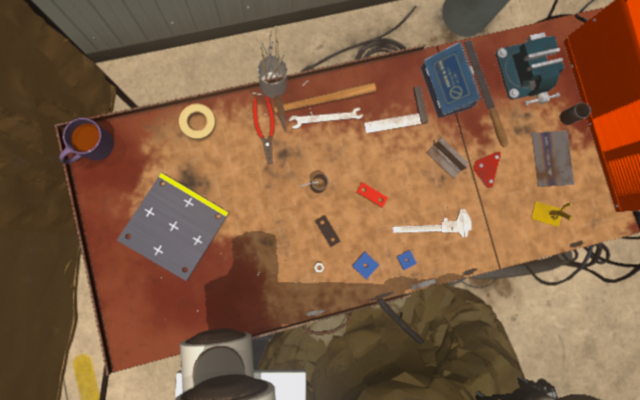

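View pics/scene0.png

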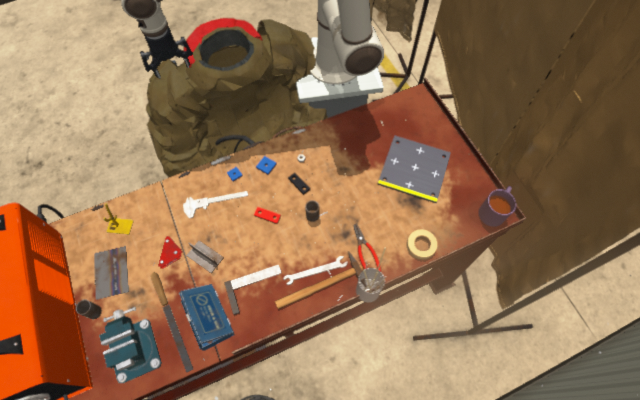

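Candidates in the top view:
- **Pipes:** (318,181) and a far one at (575,112) beside the orange machine. The near one is meant.
- **Lugs:** red at (372,194) and black at (327,231). The red one is meant. The red triangle at (487,170) is another shape.
- **Caps:** blue at (365,265), larger, and (406,260), smaller. The larger one is meant.
- **Crosses:** the yellow edge is at upper right. Looking across from it (down-left), the left cross is (197,240) and the behind cross is (158,250).

```bash
cat > h.py <<'E'
from station import ctrl,cams,nets
import cv2,numpy as np
from scipy.spatial.transform import Rotation as R
def intr(c):
    f=200/np.tan(np.radians(c["vfov"]/2)); return f
def ray2w(c,px,z):
    """pixels Nx2 -> world points on plane z"""
    px=np.atleast_2d(np.asarray(px,float)); d=(px-[c["cx"],c["cy"]])/intr(c); u=d.copy()
    for _ in range(10): u=d/(1+c["k1"]*(u**2).sum(1,keepdims=True))
    P=np.array(c["pose"]); r=np.c_[u,np.ones(len(u))]@P[:3,:3].T; o=P[:3,3]
    return (o+r*((z-o[2])/r[:,2:]))[:,:2]
def rects(cam,name,z,c=None,minconf=.3):
    c=c or cams.calibration(cam); out=[]
    for s in nets.silhouettes(cam,name):
        if s["confidence"]<minconf: continue
        m=s["region"].astype(np.uint8); cs=cv2.findContours(m,cv2.RETR_EXTERNAL,cv2.CHAIN_APPROX_NONE)[0]
        if not cs: continue
        k=max(cs,key=len)[:,0]
        w=ray2w(c,k,z).astype(np.float32)
        (x,y),(a,b),t=cv2.minAreaRect(w)
        if a<b: a,b,t=b,a,t-90
        out.append((round(s["confidence"],2),s["bbox"],np.round([x,y,a,b,t],1)))
    return out
def yaw(o): # tool x axis heading in world, deg
    return np.degrees(np.arctan2(*R.from_quat(o["tcp_rot"]).as_matrix()[[1,0],0]))
def crosses(img,c,z=10):
    pass
E
python3 - <<'E'
from h import *
for cam in("top","scene"):
    img=cams.grab_frame(cam); c=cams.calibration(cam)
    for n,z in(("base_plate",10),("pipe_center",70),("nut_center",12),("lug_center",10),("cap_center",10),("tape",24),("pliers",12),("caliper",12)):
        for r in rects(cam,n,z,c): print(cam,n,*r)
    s=nets.silhouettes(cam,"base_plate")[0]
    reg=cv2.erode(cv2.morphologyEx(s["region"].astype(np.uint8),cv2.MORPH_CLOSE,np.ones((9,9))),np.ones((9,9)))
    w=((img.min(2)>150)&(reg>0)).astype(np.uint8)
    n,l,st,ce=cv2.connectedComponentsWithStats(w)
    for i in range(1,n):
        if st[i,4]>8: print("cross",st[i,4],ce[i].round(1),ray2w(c,ce[i],10).round(1))
a=cv2.imread("pics/top0.png")[150:290,280:430]; cv2.imwrite("pics/crop1.png",cv2.resize(a,None,fx=4,fy=4,interpolation=cv2.INTER_CUBIC))
E
```

```text
top base_plate 0.66 [116.1, 174.0, 112.3, 109.0] [510.1 181.1 204.5 200.4  60.3]
top pipe_center 0.5 [310.1, 171.3, 18.8, 25.2] [ 620.9 -180.5   47.7   47.5    1.3]
top nut_center 0.61 [316.0, 265.3, 7.3, 9.0] [ 411.2 -188.8   20.5   20.2  -89.3]
top lug_center 0.68 [315.1, 213.9, 26.6, 33.8] [ 504.2 -210.3   80.5   30.3   31.4]
top lug_center 0.66 [356.9, 183.4, 31.6, 24.7] [ 600.8 -325.3   80.8   33.3   59. ]
top cap_center 0.64 [394.7, 248.9, 22.2, 15.5] [ 433.8 -415.8   41.3   38.9  -63.2]
top cap_center 0.55 [351.1, 253.5, 30.9, 24.4] [ 418.  -308.8   52.4   49.4   46. ]
top tape 0.97 [178.8, 107.0, 35.7, 34.2] [776.4 130.3  88.9  85.5   2.2]
top pliers 0.83 [253.1, 96.0, 22.0, 69.5] [764.8 -44.1 172.8  53.8   9.4]
top caliper 0.96 [396.8, 209.5, 73.4, 24.9] [ 511.9 -486.5  204.3   64.9  -74.3]
cross 39 [188.5 202. ] [[571.4 146.2]]
cross 36 [148.9 211.7] [[544.7 242.9]]
cross 45 [173.1 226. ] [[509.8 181.7]]
cross 42 [197.  239.8] [[475.8 121.3]]
cross 41 [157.9 249.6] [[450.1 216.2]]
scene base_plate 0.74 [377.9, 142.5, 71.3, 59.8] [514.  179.2 202.6 200.9 -30. ]
scene pipe_ce
[... 315 characters left out ...]
 38.3   -8.5]
scene lug_center 0.68 [253.9, 207.6, 29.1, 18.3] [ 605.6 -322.9   82.7   34.9   58. ]
scene cap_center 0.68 [258.6, 154.0, 15.6, 17.6] [ 420.7 -309.2   53.4   52.2  -44.5]
scene cap_center 0.41 [228.1, 167.7, 13.2, 15.9] [ 436.9 -417.4   43.5   40.4   29.5]
scene tape 0.77 [404.6, 225.9, 30.7, 35.2] [785.4 125.7  94.8  88.9 -39. ]
scene pliers 0.79 [354.3, 222.7, 23.9, 45.0] [753.7 -41.8 141.9  51.3   6.3]
scene pliers 0.38 [255.4, 157.3, 24.4, 13.3] [ 421.3 -307.9   57.8   54.3   51. ]
cross 23 [419.5 150.4] [[451.4 214.9]]
cross 28 [394.6 160.9] [[478.1 121. ]]
cross 28 [414.8 167. ] [[512.6 181.9]]
cross 26 [434.9 173.4] [[547.1 242. ]]
cross 25 [409.  184.3] [[573.1 146.3]]
```

View pics/crop1.png

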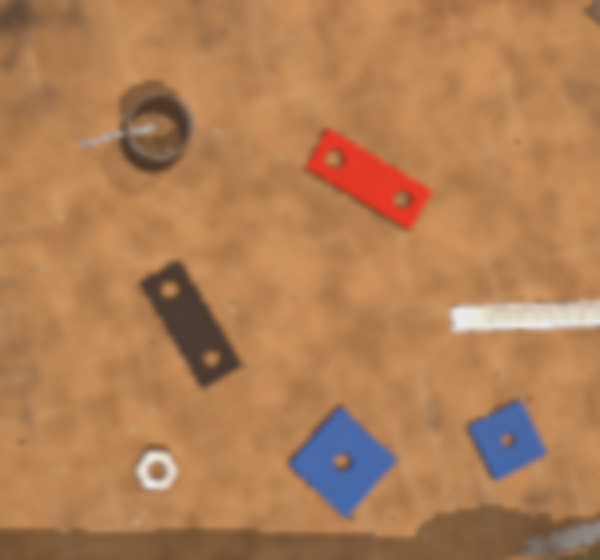

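The crop confirms it: the near pipe, the bright nut, the red lug, and the larger blue cap at crop (343,460). A thin bright line sits near the pipe, probably a scratch. The plate centre is about (511,182), with plate +x heading 150°. Next I move over the nut.

```bash
cat >> h.py <<'E'
def go(x,y,z,yw,o=None):
    """print shift/turn fractions from the present measured pose to a target (mod 180 in yaw)"""
    o=o or ctrl.get_obs(); M=R.from_quat(o["tcp_rot"]).as_matrix()
    M0=np.array([[np.cos(a:=np.radians(yaw(o))),np.sin(a),0],[np.sin(a),-np.cos(a),0],[0,0,-1]])
    d=M0.T@(np.array([x,y,z])-o["tcp_pos"])/200
    t=-((yw-yaw(o)+90)%180-90)/45
    rows=np.linalg.norm(d)*200/41.7
    print("go",(x,y,z,yw),"shift",d.round(4).tolist(),"turn",round(t,3),"rows>=",round(max(rows,abs(t)*45/7.16),1),"yaw",round(yaw(o),1),"tcp",o["tcp_pos"].round(1),"J",o["joints"].round(2))
def spread(img,c): pass
E
python3 - <<'E'
from h import *
go(414,-188,150,17.7)
c=cams.calibration("wrist"); o=ctrl.get_obs(); print((R.from_quat(o["tcp_rot"]).as_matrix().T@(c["pose"][:3,3]-o["tcp_pos"])).round(1), (R.from_quat(o["tcp_rot"]).as_matrix().T@c["pose"][:3,:3]).round(2),c["vfov"])
E
```

```text
go (414, -188, 150, 17.7) shift [1.685, -1.3486, 0.4065] turn 0.001 rows>= 10.5 yaw 17.8 tcp [ 175.3 -547.6  231.3] J [-1.47  0.16  1.6  -0.    1.39 -0.21]
[ 7.590e+01  1.000e-01 -1.431e+02] [[-0.   -0.95 -0.3 ]
 [ 1.   -0.    0.  ]
 [-0.   -0.3   0.95]] 62.98060660210762
```

Emit:
play_rows --targets '[[[0.85,-0.68,0.2],0],[[0.85,-0.68,0.2],0],[[0.85,-0.68,0.2],0],[[0.85,-0.68,0.2],0],[[0.85,-0.68,0.2],0],[[0.85,-0.68,0.2],0]]' --claw -1

```text
clock: 1.6
tcp_pos: [297.4, -361.5, 189.8]
tcp_rot: [0.988, 0.156, 0.0, -0.002]
force: [0.3, 0.5, -1.7]
opening: 0.999
grasp_force: 0.0
```

Emit:
play_rows --targets '[[[0.84,-0.67,0.2],0],[[0.84,-0.67,0.2],0],[[0.84,-0.67,0.2],0],[[0.84,-0.67,0.2],0],[[0.84,-0.67,0.2],0],[[0.84,-0.67,0.2],0],[[0.84,-0.67,0.2],0],[[0.84,-0.67,0.2],0]]'

```text
clock: 2.27
tcp_pos: [415.0, -187.7, 151.5]
tcp_rot: [0.988, 0.155, -0.0, 0.0]
force: [-0.1, -0.2, 0.8]
opening: 1.001
grasp_force: 0.0
```

```bash
cat >> h.py <<'E'
def look(name,z,fn=None):
    c=cams.calibration("wrist"); img=cams.grab_frame("wrist")
    if fn: cv2.imwrite("pics/"+fn,img)
    for r in rects("wrist",name,z,c): print(name,*r)
    return img,c
E
python3 - <<'E'
from h import *
img,c=look("nut_center",12,"w1.png")
go(414,-188,2,17.7)
E
```

```text
nut_center 0.6 [307.9, 179.5, 29.7, 32.4] [ 409.8 -188.2   27.2   23.5   18.4]
go (414, -188, 2, 17.7) shift [-0.0019, -0.0052, 0.749] turn -0.001 rows>= 3.6 yaw 17.7 tcp [ 414.7 -188.9  151.8] J [-0.69 -0.08  2.01 -0.    1.21  0.57]
```

View pics/w1.png

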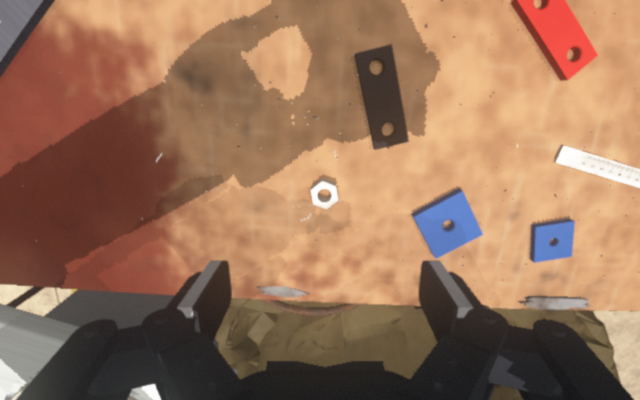

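The picture shows the nut at (323,195) with its corners along tool x, so its flats face the fingers. I go down and grip it.

Emit:
play_rows --targets '[[[-0.02,-0.01,0.2],0],[[-0.02,-0.01,0.4],0],[[-0.02,-0.01,0.6],0],[[-0.02,-0.01,0.7],0],[[-0.02,-0.01,0.745],0],[[-0.02,-0.01,0.745],0],[[-0.02,-0.01,0.745],0]]'

```text
clock: 2.95
tcp_pos: [411.0, -188.2, 3.4]
tcp_rot: [0.988, 0.154, 0.0, 0.001]
force: [0.6, -0.1, 0.9]
opening: 1.0
grasp_force: 0.0
```

Emit:
play_rows --targets '[[[0,0,0],0],[[0,0,0],0],[[0,0,0],0],[[0,0,0],0],[[0,0,0],0],[[0,0,0],0],[[0,0,0],0],[[0,0,0],0]]' --claw 1 --squeeze 40

```text
clock: 3.62
tcp_pos: [410.9, -187.0, 3.1]
tcp_rot: [0.988, 0.154, 0.0, 0.0]
force: [-1.5, 0.8, 6.0]
opening: 0.256
grasp_force: 38.9
```

Emit:
play_rows --targets '[[[0,0,-0.2],0],[[0,0,-0.4],0],[[0,0,-0.4],0],[[0,0,-0.4],0]]'

```text
clock: 3.95
tcp_pos: [412.3, -188.2, 85.0]
tcp_rot: [0.988, 0.154, 0.002, 0.002]
force: [0.7, 0.3, 0.1]
opening: 0.257
grasp_force: 39.6
```

```bash
python3 - <<'E'
from h import *
go(476.5,121,80,60.2)
go(476.5,121,80,17.7)
E
```

```text
go (476.5, 121, 80, 60.2) shift [0.7773, -1.3742, 0.0249] turn -0.943 rows>= 7.6 yaw 17.8 tcp [ 412.3 -188.2   85. ] J [-0.7   0.01  2.07 -0.    1.06  0.56]
go (476.5, 121, 80, 17.7) shift [0.7773, -1.3742, 0.0249] turn 0.001 rows>= 7.6 yaw 17.8 tcp [ 412.3 -188.2   85. ] J [-0.7   0.01  2.07 -0.    1.06  0.56]
```

Emit:
play_rows --targets '[[[0.39,-0.69,0],0],[[0.39,-0.69,0],0],[[0.39,-0.69,0],0],[[0.39,-0.69,0],0],[[0.39,-0.69,0],0]]'

```text
clock: 4.37
tcp_pos: [441.3, -26.0, 80.5]
tcp_rot: [0.988, 0.157, -0.001, -0.002]
force: [-0.1, -0.2, -0.8]
opening: 0.262
grasp_force: 39.6
```

Emit:
play_rows --targets '[[[0.385,-0.685,0],0],[[0.385,-0.685,0],0],[[0.385,-0.685,0],0],[[0.385,-0.685,0],0],[[0.385,-0.685,0.1],0],[[0.385,-0.685,0.2],0],[[0.385,-0.685,0.2],0],[[0.385,-0.685,0.2],0]]'

```text
clock: 5.03
tcp_pos: [472.1, 122.1, 40.4]
tcp_rot: [0.988, 0.154, -0.003, -0.0]
force: [0.2, -0.1, -0.4]
opening: 0.255
grasp_force: 39.6
```

```bash
python3 - <<'E'
from h import *
go(476.5,121,13.3,17.7)
E
```

```text
go (476.5, 121, 13.3, 17.7) shift [0.0192, 0.0121, 0.1357] turn 0.001 rows>= 0.7 yaw 17.7 tcp [472.1 122.1  40.4] J [ 0.    0.19  1.98 -0.    0.98  1.27]
```

Emit:
play_rows --targets '[[[0.02,0.012,0.05],0],[[0.02,0.012,0.1],0],[[0.02,0.012,0.135],0],[[0.02,0.012,0.135],0],[[0.02,0.012,0.135],0]]'

```text
clock: 5.45
tcp_pos: [478.2, 121.1, 15.0]
tcp_rot: [0.988, 0.154, -0.001, -0.0]
force: [-0.6, 0.2, -0.6]
opening: 0.26
grasp_force: 39.6
```

Emit:
play_rows --targets '[[[0,0,0],0],[[0,0,0],0],[[0,0,0],0],[[0,0,0],0],[[0,0,-0.1],0],[[0,0,-0.3],0],[[0,0,-0.5],0],[[0,0,-0.5],0],[[0,0,-0.5],0]]' --claw -1

```text
clock: 6.2
tcp_pos: [481.3, 121.4, 118.5]
tcp_rot: [0.988, 0.154, 0.004, 0.001]
force: [0.1, 0.3, -1.0]
opening: 0.999
grasp_force: 0.0
```

```bash
python3 - <<'E'
from h import *
look("nut_center",22,"w2.png")
o=ctrl.get_obs()
go(602.5,-324.5,110,58.7,o)
E
```

```text
nut_center 0.72 [304.9, 191.7, 38.6, 36.6] [477.8 120.9  28.8  23.9  27.4]
go (602.5, -324.5, 110, 58.7) shift [-0.0885, 2.3125, 0.0242] turn -0.91 rows>= 11.1 yaw 17.8 tcp [478.3 121.4 114.8] J [ 0.    0.07  1.93 -0.    1.14  1.26]
```

View pics/w2.png

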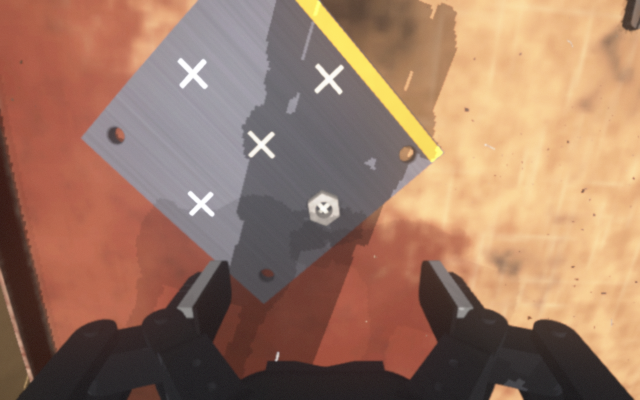

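The nut sits on the left cross at (323,208), and the cross shows through its hole. Next is the lug.

Emit:
play_rows --targets '[[[-0.04,1,0],-0.2],[[-0.04,1,0],-0.4],[[-0.04,1,0],-0.6],[[-0.04,1,0],-0.8],[[-0.04,1,0],-0.91],[[-0.04,1,0],-0.91],[[-0.04,1,0],-0.91]]'

```text
clock: 6.88
tcp_pos: [531.6, -74.1, 113.5]
tcp_rot: [0.872, 0.49, -0.001, -0.001]
force: [0.1, -0.1, -1.4]
opening: 1.0
grasp_force: 0.0
```

```bash
python3 - <<'E'
from h import *
o=ctrl.get_obs()
go(602.5,-324.5,110,58.7,o)
E
```

```text
go (602.5, -324.5, 110, 58.7) shift [-0.8854, 0.9533, 0.0174] turn -0.0 rows>= 6.2 yaw 58.7 tcp [531.6 -74.1 113.5] J [-0.36  0.19  1.81 -0.    1.15  0.18]
```

Emit:
play_rows --targets '[[[-0.885,0.955,0],0],[[-0.885,0.955,0],0],[[-0.885,0.955,0],0],[[-0.885,0.955,0],0],[[-0.885,0.955,0],0],[[-0.885,0.955,0],0],[[-0.885,0.955,0],0],[[-0.885,0.955,0],0]]'

```text
clock: 7.55
tcp_pos: [602.9, -323.4, 113.3]
tcp_rot: [0.873, 0.488, -0.0, -0.001]
force: [-0.6, -0.6, 0.7]
opening: 0.997
grasp_force: 0.0
```

```bash
python3 - <<'E'
from h import *
look("lug_center",10)
o=ctrl.get_obs()
go(602.5,-324.5,2.5,58.7,o)
E
```

```text
lug_center 0.76 [304.1, 152.5, 41.6, 101.1] [ 600.2 -325.8   81.7   30.    59.4]
lug_center 0.68 [104.6, 86.5, 75.2, 111.3] [ 504.7 -211.2   82.3   34.2   31.4]
go (602.5, -324.5, 2.5, 58.7) shift [-0.0202, 0.0109, 0.5552] turn -0.001 rows>= 2.7 yaw 58.7 tcp [ 602.7 -319.9  113.5] J [-0.66  0.53  1.36  0.    1.25 -0.12]
```

Emit:
play_rows --targets '[[[-0.01,0,0.2],0],[[-0.01,0,0.4],0],[[-0.01,0,0.5],0],[[-0.01,0,0.55],0],[[-0.01,0,0.55],0],[[-0.01,0,0.55],0]]'

```text
clock: 8.15
tcp_pos: [602.8, -322.5, 6.1]
tcp_rot: [0.871, 0.491, 0.0, 0.0]
force: [0.2, 0.6, 0.6]
opening: 0.997
grasp_force: 0.0
```

Emit:
play_rows --targets '[[[0,0,0],0],[[0,0,0],0],[[0,0,0],0],[[0,0,0],0],[[0,0,0],0],[[0,0,0],0],[[0,0,0],0],[[0,0,0],0]]' --claw 1

```text
clock: 8.82
tcp_pos: [603.0, -324.3, 6.5]
tcp_rot: [0.872, 0.49, 0.0, 0.001]
force: [-0.6, 1.2, 5.6]
opening: 0.328
grasp_force: 39.5
```

Emit:
play_rows --targets '[[[0,0,-0.2],0],[[0,0,-0.4],0],[[0,0,-0.55],0],[[0,0,-0.55],0],[[0,0,-0.55],0]]'

```text
clock: 9.23
tcp_pos: [603.5, -324.7, 117.7]
tcp_rot: [0.872, 0.49, 0.001, 0.002]
force: [-0.9, 0.4, -1.4]
opening: 0.328
grasp_force: 40.0
```

```bash
python3 - <<'E'
from h import *
look("lug_center",108,"w3.png")
o=ctrl.get_obs()
go(450.5,215.5,110,60.2,o)
E
```

```text
lug_center 0.9 [291.6, 186.6, 66.8, 155.8] [ 598.3 -332.6   90.8   33.2   59.2]
lug_center 0.65 [105.2, 84.3, 72.7, 109.6] [ 558.4 -230.3   51.    21.2   31.7]
go (450.5, 215.5, 110, 60.2) shift [1.9084, -2.0427, 0.016] turn -0.033 rows>= 13.4 yaw 58.7 tcp [ 601.2 -322.9  113.2] J [-0.67  0.53  1.36  0.    1.25 -0.12]
```

View pics/w3.png

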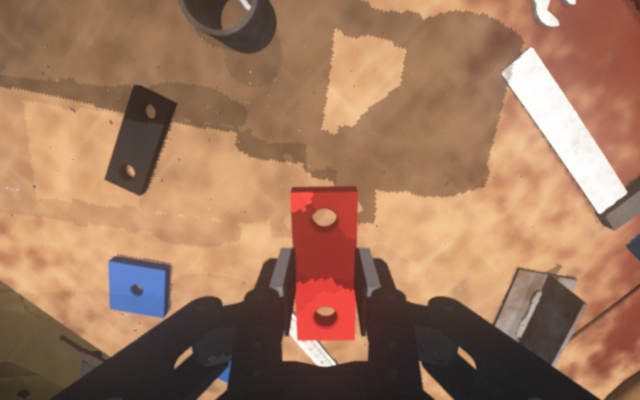

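The lug is held near its middle, between the holes at (324,217) and (325,316). I carry it to the cross behind.

Emit:
play_rows --targets '[[[0.96,-1,0],0],[[0.96,-1,0],0],[[0.96,-1,0],0],[[0.96,-1,0],0],[[0.96,-1,0],0],[[0.96,-1,0],0],[[0.96,-1,0],0]]'

```text
clock: 9.92
tcp_pos: [527.6, -51.7, 112.2]
tcp_rot: [0.871, 0.491, -0.002, -0.003]
force: [-0.8, -0.3, -1.3]
opening: 0.325
grasp_force: 40.2
```

Emit:
play_rows --targets '[[[0.96,-1,0],-0.033],[[0.96,-1,0],-0.033],[[0.96,-1,0],-0.033],[[0.96,-1,0],-0.033],[[0.96,-1,0],-0.033],[[0.96,-1,0],-0.033],[[0.96,-1,0],-0.033],[[0.96,-1,0],-0.033],[[0.96,-1,0],-0.033]]'

```text
clock: 10.67
tcp_pos: [457.8, 213.0, 113.0]
tcp_rot: [0.864, 0.503, -0.002, -0.001]
force: [0.1, -0.2, -2.2]
opening: 0.332
grasp_force: 40.2
```

```bash
python3 - <<'E'
from h import *
go(451.5,217,16.5,60.2)
for _ in range(3): cams.grab_frame("top"); o=ctrl.get_obs(); print(o["tcp_pos"].round(1))
E
```

```text
go (451.5, 217, 16.5, 60.2) shift [0.0018, -0.0371, 0.4826] turn 0.004 rows>= 2.3 yaw 60.4 tcp [457.8 213.  113. ] J [ 0.2   0.11  1.9  -0.    1.14  0.71]
[458.5 212.  113.4]
[459.1 211.4 113.8]
[459.5 211.2 114.1]
```

Emit:
play_rows --targets '[[[0,-0.04,0.2],0],[[0,-0.04,0.35],0],[[0,-0.04,0.42],0],[[0,-0.04,0.45],0],[[0,-0.04,0.465],0],[[0,-0.04,0.475],0],[[0,-0.04,0.475],0],[[0,-0.04,0.475],0]]'

```text
clock: 11.48
tcp_pos: [454.4, 216.2, 21.5]
tcp_rot: [0.865, 0.501, 0.001, 0.0]
force: [-0.6, -0.4, -2.2]
opening: 0.327
grasp_force: 40.2
```

```bash
python3 - <<'E'
from h import *
ps=[]
for _ in range(5): cams.grab_frame("top"); o=ctrl.get_obs(); ps.append(np.r_[o["tcp_pos"],o["force"]])
print(np.mean(ps,0).round(1), np.ptp(ps,0).round(1))
E
```

```text
[ 4.539e+02  2.163e+02  2.120e+01 -0.000e+00 -2.000e-01 -1.400e+00] [0.8 0.1 0.6 0.9 1.1 1.8]
```

Emit:
play_rows --targets '[[[0,-0.012,0.01],0],[[0,-0.012,0.02],0],[[0,-0.012,0.022],0],[[0,-0.012,0.022],0]]'

```text
clock: 12.07
tcp_pos: [450.8, 217.6, 16.5]
tcp_rot: [0.865, 0.502, -0.0, -0.0]
force: [-3.7, 0.2, 5.6]
opening: 0.327
grasp_force: 41.1
```

Emit:
play_rows --targets '[[[0,0,0],0],[[0,0,0],0],[[0,0,0],0],[[0,0,0],0],[[0,0,-0.1],0],[[0,0,-0.3],0],[[0,0,-0.5],0],[[0,0,-0.6],0],[[0,0,-0.6],0]]' --claw -1

```text
clock: 12.82
tcp_pos: [455.0, 218.3, 141.8]
tcp_rot: [0.865, 0.501, 0.005, 0.002]
force: [0.3, 0.6, 0.7]
opening: 1.003
grasp_force: 0.0
```

```bash
python3 - <<'E'
from h import *
look("lug_center",20)
cams.grab_frame("top"); [print(r) for r in rects("top","lug_center",20)]
cams.grab_frame("scene"); [print(r) for r in rects("scene","lug_center",20)]
o=ctrl.get_obs()
go(621,-181,160,60,o)
E
```

```text
lug_center 0.82 [300.1, 152.0, 36.8, 95.0] [449.  215.4  81.7  29.9  60.8]
(0.84, [143.9, 239.2, 28.9, 23.9], array([449.7, 209.3,  71.5,  32.4,  61. ]))
(0.71, [312.6, 213.1, 27.2, 33.1], array([ 504.5, -208.1,   78.9,   31.4,   31.3]))
(0.68, [291.2, 173.5, 17.3, 17.7], array([ 513. , -208.5,   82.5,   31.6,   32.5]))
(0.5, [408.6, 142.1, 23.8, 15.9], array([457.7, 212.5,  74.7,  29.6,  63.8]))
(0.5, [307.1, 198.8, 13.5, 25.5], array([ 618.4, -182.2,   72.9,   44.4,   -9.2]))
go (621, -181, 160, 60) shift [-1.3008, 1.7328, -0.13] turn 0.004 rows>= 10.4 yaw 60.2 tcp [449.7 217.  134. ] J [0.21 0.06 1.9  0.   1.18 0.73]
```

The lug is on the behind cross to within about 1 mm. The pipe is next.

Emit:
play_rows --targets '[[[-0.65,0.87,-0.12],0],[[-0.65,0.87,-0.12],0],[[-0.65,0.87,-0.12],0],[[-0.65,0.87,-0.12],0],[[-0.65,0.87,-0.12],0],[[-0.65,0.87,-0.12],0],[[-0.65,0.87,-0.12],0]]'

```text
clock: 13.7
tcp_pos: [538.0, 15.4, 159.2]
tcp_rot: [0.866, 0.5, -0.0, -0.0]
force: [0.3, 1.0, 0.2]
opening: 1.001
grasp_force: 0.0
```

Emit:
play_rows --targets '[[[-0.65,0.87,0],0],[[-0.65,0.87,0],0],[[-0.65,0.87,0],0],[[-0.65,0.87,0],0],[[-0.65,0.87,0],0],[[-0.65,0.87,0],0],[[-0.65,0.87,0],0],[[-0.65,0.87,0],0]]'

```text
clock: 14.37
tcp_pos: [623.0, -179.3, 158.5]
tcp_rot: [0.865, 0.502, -0.001, -0.002]
force: [-0.3, 1.4, 0.1]
opening: 1.001
grasp_force: 0.0
```

```bash
python3 - <<'E'
from h import *
look("pipe_center",70,"w4.png")
o=ctrl.get_obs()
go(621,-181,38,60,o)
E
```

```text
pipe_center 0.97 [300.2, 166.9, 55.9, 71.5] [ 626.6 -178.2   55.4   42.2   60.3]
go (621, -181, 38, 60) shift [-0.0156, -0.0026, 0.6056] turn 0.007 rows>= 2.9 yaw 60.3 tcp [ 623.  -178.6  159.1] J [-0.47  0.4   1.45  0.    1.3   0.05]
```

View pics/w4.png

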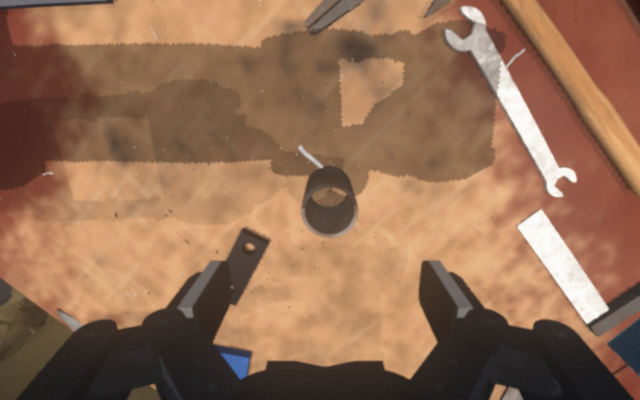

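The pipe is at (330,205). The bright mark is a scratch on the table above it. I go down and grip the upper half.

Emit:
play_rows --targets '[[[-0.016,0.01,0.1],0],[[-0.016,0.01,0.25],0],[[-0.016,0.01,0.4],0],[[-0.016,0.01,0.52],0],[[-0.016,0.01,0.595],0],[[-0.016,0.01,0.595],0],[[-0.016,0.01,0.595],0]]'

```text
clock: 15.05
tcp_pos: [623.6, -183.7, 40.9]
tcp_rot: [0.865, 0.502, -0.0, -0.001]
force: [0.2, -0.1, 0.4]
opening: 0.997
grasp_force: 0.0
```

Emit:
play_rows --targets '[[[0,0,0],0],[[0,0,0],0],[[0,0,0],0],[[0,0,0],0],[[0,0,0],0],[[0,0,0],0],[[0,0,0],0],[[0,0,0],0]]' --claw 1 --squeeze 50

```text
clock: 15.72
tcp_pos: [624.8, -185.4, 42.8]
tcp_rot: [0.865, 0.501, 0.001, 0.001]
force: [-1.5, 0.4, 6.6]
opening: 0.483
grasp_force: 50.6
```

```bash
cat >> h.py <<'E'
def mean_obs(n=5):
    os=[]
    for _ in range(n): cams.grab_frame("top"); os.append(ctrl.get_obs())
    o=dict(os[-1]); o["tcp_pos"]=np.mean([p["tcp_pos"] for p in os],0); o["force"]=np.mean([p["force"] for p in os],0); return o
E
python3 - <<'E'
from h import *
o=mean_obs(); print(o["tcp_pos"],o["force"],o["opening"],o["grasp_force"])
look("pipe_center",70)
E
```

```text
[ 624.75430301 -185.43914696   42.7998048 ] [-1.36119315  0.81901451  5.84955238] 0.4792864805810621 50.569981702719815
pipe_center 0.75 [272.6, 197.0, 102.1, 142.2] [ 629.5 -176.2   62.9   41.9   60.3]
```

Emit:
play_rows --targets '[[[0,0,-0.1],0],[[0,0,-0.25],0],[[0,0,-0.4],0],[[0,0,-0.4],0],[[0,0,-0.4],0]]'

```text
clock: 16.48
tcp_pos: [625.4, -185.9, 123.6]
tcp_rot: [0.865, 0.501, 0.001, 0.002]
force: [-0.0, 0.1, -2.6]
opening: 0.486
grasp_force: 51.3
```

```bash
python3 - <<'E'
from h import *
look("pipe_center",70,"w5.png")
go(511.5,182,120,60)
E
```

```text
pipe_center 0.83 [272.3, 194.3, 100.5, 146.1] [ 607.6 -216.3  106.7   70.8   60.3]
go (511.5, 182, 120, 60) shift [1.3134, -1.395, -0.0022] turn 0.004 rows>= 9.2 yaw 60.2 tcp [ 622.9 -184.6  119.6] J [-0.47  0.45  1.47  0.    1.23  0.05]
```

View pics/w5.png

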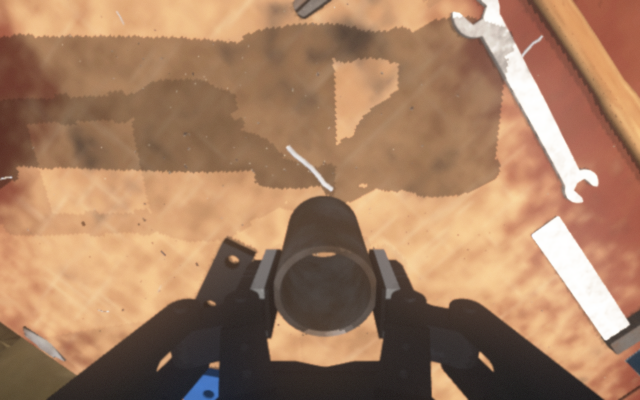

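The pipe is held upright and centred, with its rim at (325,290). I carry it to the middle cross.

Emit:
play_rows --targets '[[[0.66,-0.7,0],0],[[0.66,-0.7,0],0],[[0.66,-0.7,0],0],[[0.66,-0.7,0],0],[[0.66,-0.7,0],0],[[0.66,-0.7,0],0],[[0.66,-0.7,0],0]]'

```text
clock: 17.17
tcp_pos: [566.2, 0.6, 118.9]
tcp_rot: [0.865, 0.503, -0.001, -0.001]
force: [0.6, -1.5, -1.3]
opening: 0.485
grasp_force: 51.6
```

Emit:
play_rows --targets '[[[0.66,-0.7,0],0],[[0.66,-0.7,0],0],[[0.66,-0.7,0],0],[[0.66,-0.7,0],0],[[0.66,-0.7,0],0],[[0.66,-0.7,0],0],[[0.66,-0.7,0.1],0],[[0.66,-0.7,0.2],0],[[0.66,-0.7,0.2],0],[[0.66,-0.7,0.2],0]]'

```text
clock: 18.0
tcp_pos: [511.3, 181.8, 79.3]
tcp_rot: [0.866, 0.501, -0.002, -0.001]
force: [1.3, -0.6, -1.4]
opening: 0.484
grasp_force: 51.8
```

```bash
python3 - <<'E'
from h import *
o=mean_obs(); print(o["force"])
go(511.3,181.8,53,60.2,o)
E
```

```text
[ 0.06063569  0.37450724 -1.49202568]
go (511.3, 181.8, 53, 60.2) shift [-0.008, -0.0064, 0.1437] turn -0.001 rows>= 0.7 yaw 60.1 tcp [513.2 182.6  81.7] J [ 0.12  0.25  1.81 -0.    1.08  0.64]
```

Emit:
play_rows --targets '[[[-0.005,-0.005,0.05],0],[[-0.005,-0.005,0.1],0],[[-0.005,-0.005,0.125],0],[[-0.005,-0.005,0.135],0],[[-0.005,-0.005,0.135],0],[[-0.005,-0.005,0.135],0]]'

```text
clock: 18.75
tcp_pos: [510.6, 182.9, 53.4]
tcp_rot: [0.865, 0.501, -0.0, -0.0]
force: [-0.6, 0.4, -2.1]
opening: 0.481
grasp_force: 51.8
```

```bash
python3 - <<'E'
from h import *
o=mean_obs(); print(o["force"])
go(511.3,181.8,53,60.2,o)
E
```

```text
[ 0.0236032   0.0871745  -1.83694834]
go (511.3, 181.8, 53, 60.2) shift [-0.0033, 0.0051, 0.0036] turn -0.0 rows>= 0.0 yaw 60.2 tcp [510.7 182.9  53.7] J [ 0.12  0.29  1.83 -0.    1.03  0.64]
```

Emit:
play_rows --targets '[[[0,0,0.004],0],[[0,0,0.008],0],[[0,0,0.01],0],[[0,0,0.01],0]]'

```text
clock: 19.33
tcp_pos: [511.1, 183.0, 52.9]
tcp_rot: [0.865, 0.501, 0.0, 0.0]
force: [-2.9, 0.0, 4.9]
opening: 0.485
grasp_force: 52.5
```

Emit:
play_rows --targets '[[[0,0,0],0],[[0,0,0],0],[[0,0,0],0],[[0,0,0],0],[[0,0,0],0],[[0,0,-0.1],0],[[0,0,-0.3],0],[[0,0,-0.5],0],[[0,0,-0.55],0],[[0,0,-0.55],0]]' --claw -1

```text
clock: 20.17
tcp_pos: [513.9, 183.3, 166.6]
tcp_rot: [0.865, 0.501, 0.004, 0.002]
force: [-0.5, 0.4, 0.1]
opening: 1.0
grasp_force: 0.0
```

```bash
python3 - <<'E'
from h import *
look("pipe_center",80,"w6.png")
cams.grab_frame("top"); [print(r) for r in rects("top","pipe_center",80)]
o=ctrl.get_obs()
go(419.5,-309,110,45,o)
E
```

```text
pipe_center 0.61 [291.1, 165.7, 56.0, 71.5] [513.1 189.8  54.6  41.8  60.1]
(0.81, [157.3, 215.6, 22.8, 18.8], array([510.6, 175.2,  51.4,  42.1,  81.2]))
go (419.5, -309, 110, 45) shift [-2.3564, 0.8325, 0.2487] turn 0.337 rows>= 12.0 yaw 60.2 tcp [509.4 182.7 159.7] J [ 0.12  0.14  1.76 -0.    1.24  0.64]
```

View pics/w6.png

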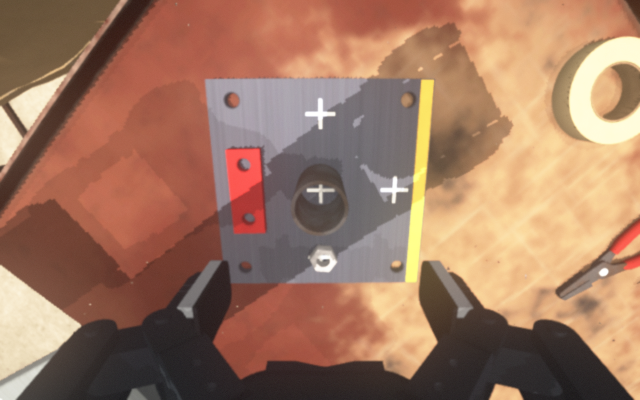

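The pipe stands over the middle cross (rim about (320,210)), with the lug and nut undisturbed. Now the cap.

Emit:
play_rows --targets '[[[-0.8,0.28,0],0],[[-0.8,0.28,0],0],[[-0.8,0.28,0],0],[[-0.8,0.28,0],0],[[-0.8,0.28,0],0],[[-0.8,0.28,0],0]]'

```text
clock: 20.87
tcp_pos: [478.5, 14.4, 160.2]
tcp_rot: [0.866, 0.499, -0.001, -0.001]
force: [0.2, 0.1, 0.3]
opening: 0.999
grasp_force: 0.0
```

Emit:
play_rows --targets '[[[-0.8,0.28,0.1],0],[[-0.8,0.28,0.1],0],[[-0.8,0.28,0.1],0],[[-0.8,0.28,0.1],0],[[-0.8,0.28,0.1],0],[[-0.8,0.28,0.1],0]]'

```text
clock: 21.37
tcp_pos: [448.2, -150.8, 140.6]
tcp_rot: [0.866, 0.5, -0.0, -0.001]
force: [0.0, -0.2, 0.8]
opening: 0.999
grasp_force: 0.0
```

Emit:
play_rows --targets '[[[-0.76,0.27,0.1],0.1],[[-0.76,0.27,0.1],0.2],[[-0.76,0.27,0.1],0.34],[[-0.76,0.27,0.1],0.34],[[-0.76,0.27,0.1],0.34],[[-0.76,0.27,0.1],0.34],[[-0.76,0.27,0.1],0.34],[[-0.76,0.27,0.1],0.34]]'

```text
clock: 22.03
tcp_pos: [421.0, -306.9, 121.6]
tcp_rot: [0.924, 0.383, 0.0, -0.001]
force: [0.4, -0.1, 0.7]
opening: 1.003
grasp_force: 0.0
```

```bash
python3 - <<'E'
from h import *
look("cap_center",10,"w7.png")
o=mean_obs()
go(419.5,-309,1,45,o)
E
```

```text
cap_center 0.83 [292.8, 172.3, 61.3, 63.8] [ 416.1 -309.6   53.2   50.2   48.1]
cap_center 0.7 [391.2, 249.0, 57.0, 45.5] [ 432.2 -414.8   41.    40.1   25.3]
go (419.5, -309, 1, 45) shift [-0.0061, -0.0012, 0.605] turn -0.002 rows>= 2.9 yaw 44.9 tcp [ 420.5 -308.3  122. ] J [-0.87  0.13  1.85  0.    1.16 -0.08]
```

View pics/w7.png

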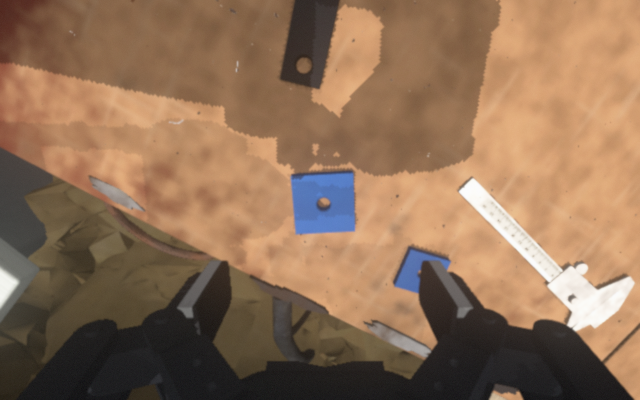

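The larger blue cap is at (323,203), nearly square to the tool. The small one is at (422,270). I grip the larger.

Emit:
play_rows --targets '[[[-0.016,-0.008,0.2],-0.04],[[-0.016,-0.008,0.4],-0.04],[[-0.016,-0.008,0.55],-0.04],[[-0.016,-0.008,0.6],-0.04],[[-0.016,-0.008,0.602],-0.04],[[-0.016,-0.008,0.602],-0.04],[[-0.016,-0.008,0.602],-0.04]]'

```text
clock: 22.97
tcp_pos: [418.2, -311.9, 3.8]
tcp_rot: [0.918, 0.396, 0.001, 0.002]
force: [-0.6, -0.3, -0.1]
opening: 0.999
grasp_force: 0.0
```

Emit:
play_rows --targets '[[[0,0,0],0],[[0,0,0],0],[[0,0,0],0],[[0,0,0],0],[[0,0,0],0],[[0,0,0],0],[[0,0,0],0],[[0,0,0],0]]' --claw 1 --squeeze 40

```text
clock: 23.63
tcp_pos: [417.5, -311.1, 3.0]
tcp_rot: [0.918, 0.396, 0.0, 0.001]
force: [-1.2, 1.3, 7.4]
opening: 0.564
grasp_force: 40.6
```

```bash
python3 - <<'E'
from h import *
o=mean_obs(); print(o["tcp_pos"],o["force"],o["opening"],o["grasp_force"],yaw(o))
look("cap_center",10)
E
```

```text
[ 417.47116023 -311.09944168    3.02072185] [-1.25431173  1.0473739   7.09596305] 0.5679749747408663 40.59093475341797 46.69513149004604
cap_center 0.97 [267.7, 211.4, 110.9, 107.7] [ 418.3 -309.7   53.8   51.2   46.6]
cap_center 0.82 [434.3, 357.9, 67.5, 41.8] [ 416.6 -409.8   34.2   15.7   82.6]
```

Emit:
play_rows --targets '[[[0,0,-0.1],0],[[0,0,-0.3],0],[[0,0,-0.5],0],[[0,0,-0.7],0],[[0,0,-0.8],0],[[0,0,-0.8],0],[[0,0,-0.8],0]]'

```text
clock: 24.57
tcp_pos: [417.3, -310.9, 162.9]
tcp_rot: [0.918, 0.396, 0.0, 0.002]
force: [-0.1, 0.2, -2.2]
opening: 0.568
grasp_force: 42.4
```

```bash
python3 - <<'E'
from h import *
look("cap_center",170,"w8.png")
o=mean_obs(); print(o["opening"])
go(510.8,183.3,165,60.2,o)
E
```

```text
cap_center 0.64 [268.4, 211.5, 111.3, 106.5] [ 418.  -309.5   54.4   50.8   47.1]
cap_center 0.55 [387.3, 228.9, 44.6, 44.2] [ 452.  -329.    18.8   18.   -63.1]
0.5642902475597327
go (510.8, 183.3, 165, 60.2) shift [2.1176, -1.3446, -0.0272] turn -0.3 rows>= 12.0 yaw 46.7 tcp [ 415.9 -309.3  159.6] J [-0.87  0.08  1.83  0.    1.24 -0.12]
```

View pics/w8.png

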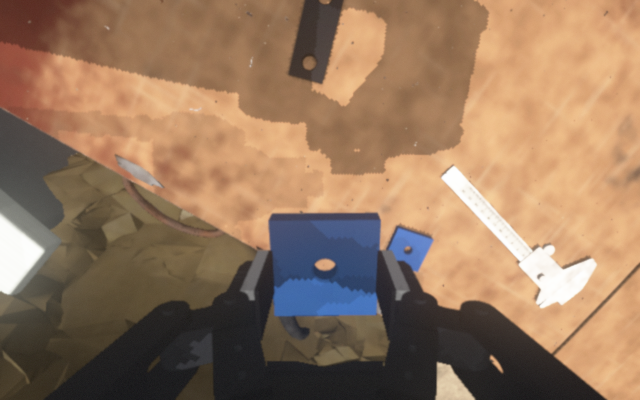

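The cap is held level and centred, with its hole at (325,265). I carry it over the pipe.

Emit:
play_rows --targets '[[[0.71,-0.45,0],0],[[0.71,-0.45,0],0],[[0.71,-0.45,0],0],[[0.71,-0.45,0],0],[[0.71,-0.45,0],0],[[0.71,-0.45,0],0]]'

```text
clock: 25.42
tcp_pos: [448.6, -143.1, 160.9]
tcp_rot: [0.917, 0.398, -0.0, -0.0]
force: [0.3, -1.3, -1.7]
opening: 0.568
grasp_force: 42.4
```

Emit:
play_rows --targets '[[[0.71,-0.45,0],0],[[0.71,-0.45,0],0],[[0.71,-0.45,0],0],[[0.71,-0.45,0],0],[[0.71,-0.45,0],0],[[0.71,-0.45,0],0]]'

```text
clock: 25.92
tcp_pos: [480.9, 20.6, 161.2]
tcp_rot: [0.918, 0.398, -0.0, 0.0]
force: [-0.4, -0.7, -1.1]
opening: 0.561
grasp_force: 42.4
```

Emit:
play_rows --targets '[[[0.7,-0.44,0],-0.1],[[0.7,-0.44,0],-0.2],[[0.7,-0.44,0],-0.3],[[0.7,-0.44,0],-0.3],[[0.7,-0.44,0],-0.3],[[0.7,-0.44,0],-0.3],[[0.7,-0.44,0.1],-0.3],[[0.7,-0.44,0.2],-0.3],[[0.7,-0.44,0.2],-0.3],[[0.7,-0.44,0.2],-0.3]]'

```text
clock: 26.75
tcp_pos: [511.9, 179.7, 120.4]
tcp_rot: [0.866, 0.5, -0.002, -0.0]
force: [0.4, -0.9, -1.3]
opening: 0.568
grasp_force: 42.4
```

```bash
python3 - <<'E'
from h import *
o=mean_obs(8); print(o["force"])
go(510.8,183.3,84,60.2,o)
E
```

```text
[-0.14726366 -0.29482657 -1.03286837]
go (510.8, 183.3, 84, 60.2) shift [0.0019, -0.0166, 0.1931] turn -0.0 rows>= 0.9 yaw 60.2 tcp [513.5 181.3 122.6] J [ 0.12  0.19  1.79 -0.    1.16  0.64]
```

Emit:
play_rows --targets '[[[0.005,-0.012,0.05],0],[[0.005,-0.012,0.1],0],[[0.005,-0.012,0.15],0],[[0.005,-0.012,0.17],0],[[0.005,-0.012,0.17],0],[[0.005,-0.012,0.17],0]]'

```text
clock: 27.65
tcp_pos: [510.6, 184.1, 86.8]
tcp_rot: [0.865, 0.501, -0.001, -0.0]
force: [0.1, -0.8, -0.7]
opening: 0.567
grasp_force: 42.4
```

```bash
python3 - <<'E'
from h import *
o=mean_obs(8); print(o["force"])
go(510.8,183.3,83,60.2,o)
E
```

```text
[-0.06762505  0.12237395 -1.08964698]
go (510.8, 183.3, 83, 60.2) shift [-0.0051, -0.0005, 0.0245] turn -0.0 rows>= 0.1 yaw 60.2 tcp [511.4 184.1  87.9] J [ 0.12  0.24  1.81 -0.    1.1   0.64]
```

Emit:
play_rows --targets '[[[-0.004,0,0.006],0],[[-0.004,0,0.012],0],[[-0.004,0,0.017],0],[[-0.004,0,0.021],0],[[-0.004,0,0.021],0]]'

```text
clock: 28.47
tcp_pos: [510.6, 183.4, 83.1]
tcp_rot: [0.865, 0.501, -0.0, -0.0]
force: [0.0, -0.5, -1.1]
opening: 0.565
grasp_force: 42.4
```

```bash
python3 - <<'E'
from h import *
o=mean_obs(6); print(o["force"],o["tcp_pos"])
E
```

```text
[-0.30856354 -0.14317175 -0.8949748 ] [510.61035504 183.40679104  83.26417733]
```

No contact yet, so I lower about 1 mm more.

Emit:
play_rows --targets '[[[0,0,0.004],0],[[0,0,0.007],0],[[0,0,0.007],0]]'

```text
clock: 29.02
tcp_pos: [511.1, 183.5, 83.0]
tcp_rot: [0.865, 0.501, 0.0, 0.0]
force: [-2.4, -0.2, 6.1]
opening: 0.562
grasp_force: 43.2
```

```bash
python3 - <<'E'
from h import *
o=mean_obs(6); print(o["force"],o["tcp_pos"])
E
```

```text
[-2.66094591 -0.49446206  5.62932328] [511.05184983 183.51552578  82.98111865]
```

The cap touches the pipe (about 6 N). I release slowly and lift straight up.

Emit:
play_rows --targets '[[[0,0,0],0],[[0,0,0],0],[[0,0,0],0],[[0,0,0],0],[[0,0,0],0],[[0,0,0],0],[[0,0,-0.1],0],[[0,0,-0.25],0],[[0,0,-0.4],0],[[0,0,-0.5],0],[[0,0,-0.5],0]]' --claw -1

```text
clock: 30.23
tcp_pos: [513.9, 183.9, 187.5]
tcp_rot: [0.865, 0.501, 0.005, 0.002]
force: [1.3, -0.4, 1.0]
opening: 0.998
grasp_force: 0.0
```

```bash
python3 - <<'E'
from h import *
look("cap_center",90,"w9.png"); look("pipe_center",80); look("lug_center",20); look("nut_center",22)
cams.grab_frame("top"); [print("top",r) for r in rects("top","cap_center",90)]
E
```

```text
cap_center 0.71 [289.7, 173.2, 63.8, 66.0] [510.9 184.4  51.2  50.1  60.1]
pipe_center 0.63 [306.4, 159.2, 31.8, 51.6] [524.  208.8  24.5   9.3 -29.9]
lug_center 0.6 [235.7, 141.4, 37.4, 82.6] [449.5 215.2  81.2  32.3  61.1]
nut_center 0.59 [311.4, 237.8, 32.4, 24.4] [476.9 122.2  26.8  25.4  60.2]
top (0.56, [152.3, 211.0, 29.1, 25.2], array([512.2, 182.5,  52.1,  51.1,  61. ]))
top (0.46, [395.2, 250.0, 23.0, 18.3], array([ 434.2, -396.4,   37.6,   36.5,  -63.2]))
```

View pics/w9.png

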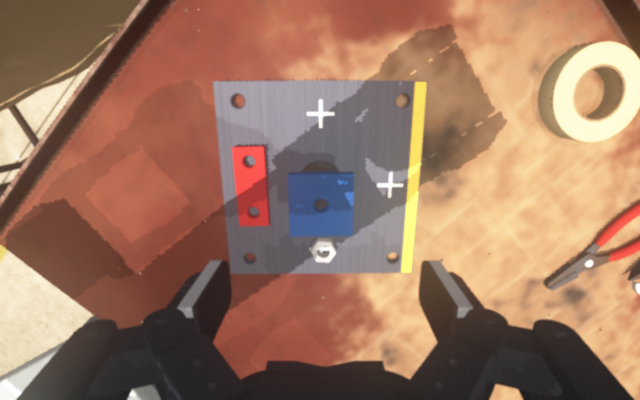

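The picture shows the cap flat and square on the pipe (hole at (320,205)), the lug at (250,187) and the nut at (323,251). The measurements agree to about 2 mm, so I hand it in.

```bash
python3 -c "
from station import ctrl
print(ctrl.finish_job())"
```

```text
the job is handed in; nothing more can be done
None
```

The job is handed in (no verdict came back): pipe, nut and lug are on their crosses and the blue cap is centred and square on the pipe, each within about 2 mm by the last camera check, with tape, caliper and pliers never touched.

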